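# Switch the bead feeder to the empty tray

## Task

The left (red) tray of the bead feeder is full. First press the raised yellow pad down to rock the seesaw gate fully over onto its other side, then push the orange post of the feed stop sideways, toward the red tray, all the way to its end, so that the three waiting beads roll by themselves down the other chute into the empty green tray. Only press and push: do not touch or lift the beads, and leave everything else on the table where it stands.

Things in the scene. Friction and masses are not known exactly. Their poses are not given: they have to be found in the camera images.
- sorter: Bead feeder, fixed. Origin on the table under the middle of its base plate (190 x 232 x 10 mm); x points to its back, y to its left (red, full tray), z up. Seesaw pivot along x at y = 0, z = 60 mm; catch board before it, 44 mm wide, x = -54 to -50 mm, top z = 110 mm; feed channel at y = 0, 30 mm wide, from x = 88 (rim z = 122 mm) down to x = -14 mm.
- pad_left (a point): Centre of the upper face of the left yellow press pad (36 mm in the feeder's x, 32 mm in y, 5 mm thick) of the seesaw gate, at the feeder's x = -70 mm, 55 mm left of the pivot. The pads stand out in front of the trough (toward the feeder's -x); above them nothing but air. Only its position matters.
- pad_right (a point): The same on the right yellow press pad, 55 mm right of the pivot. It is the raised one at the start, about z = 85 mm; when the gate is fully over it is at about z = 56 mm, and nothing is under it down to the base plate.
- gate (a joint): Tilt of the seesaw gate, rad, about the feeder's x axis, from -0.28 (left end down, feeds the red tray) to +0.28 (right end down, feeds the green tray), hard stops at both. It starts between -0.28 and -0.20. Its pivot is stiff (about 0.6 N at a pad): it stays where it is left.
- post_top (a point): Centre of the top of the upright orange post of the feed stop (12 mm diameter, 36 mm tall, its top at z = 148 mm, its foot at z = 112 mm), which stands on a plate 36 mm wide and 4 mm thick that closes the feed channel. At the start it is at the feeder's x = 12 mm, y = 0. Only its position matters.
- stop (a joint): Position of the feed stop, m: 0 closed, 0.05 fully open at a hard end. It slides toward the feeder's +y (left) when the post is pushed that way, takes 1 to 2 N, and stays where it is left. Beads are let go when it has moved some 30 mm.
- right_tray (a point): Centre of the inner floor of the empty green tray (inner 72 x 72 mm, walls up to 56 mm above the table), at the feeder's x = -30 mm, y = -156 mm; axes as the feeder's.
- left_tray (a point): The same point of the full red tray, at the feeder's y = +156 mm; 12 beads are fixed in it.
- bead_0_center (a point): Centre of blue bead 0 of three (ball, 18 mm diameter, 12 g) waiting in a row in the feed channel behind the stop; 0 is the lowest. They start with their tops at or below z = 118 mm.
- bead_1_center (a point): Centre of blue bead 1 of three (ball, 18 mm diameter, 12 g) waiting in a row in the feed channel behind the stop; 0 is the lowest. They start with their tops at or below z = 118 mm.
- bead_2_center (a point): Centre of blue bead 2 of three (ball, 18 mm diameter, 12 g) waiting in a row in the feed channel behind the stop; 0 is the lowest. They start with their tops at or below z = 118 mm.
- glue_bottle: Bystander: small white glue bottle with a blue tip, 30 mm diameter, 90 mm tall, standing behind one of the trays. Origin at its underside.
- ring_jar: Bystander: glass jar with a cork lid, 44 mm diameter, 63 mm tall, standing behind the other tray. Origin at its underside.
- marker: Bystander: black and red marker pen, 17 x 124 mm, lying at the back of the table. Origin at its underside.
- side_cutters: Bystander: blue side cutters, 43 x 131 x 10 mm, lying right of the bench vice. Origin at its underside.
- tape_roll: Bystander: roll of paper tape, 78 mm diameter, 18 mm tall, lying flat at the front right. Origin at its underside.
- hinged_tin: Bystander: flat red tin, 74 x 101 x 28 mm, at the front right. Origin at its underside.
- bead_0: Blue bead 0 itself (see bead_0_center for its centre).
- bead_1: Blue bead 1 itself (see bead_1_center for its centre).
- bead_2: Blue bead 2 itself (see bead_2_center for its centre).

How it is judged:
On the way, in this order (a step that is already met when the one before it is completed fails the run):
1. the gate is fully over on its right side while the stop still holds the beads (value of joint gate above 0.24 rad and value of joint stop below 0.008 m and x of bead_0_center in the frame of sorter above 0.015 m), for 0.2 s.
2. the feed stop is pushed to its open end (value of joint stop above 0.043 m), for 0.1 s.
At the end, for the whole second after the job is handed in: The gate is over on its right side (joint above 0.24 rad), the stop is open (above 43 mm), and all three beads lie at rest inside the green tray (centres within its inner walls, under 30 mm above its floor) (value of joint gate above 0.24 rad and value of joint stop above 0.043 m and x of bead_0_center in the frame of right_tray between -0.036 and 0.036 m and y of bead_0_center in the frame of right_tray between -0.036 and 0.036 m and z of each of bead_0_center, bead_1_center, bead_2_center in the frame of right_tray below 0.03 m and linear speed of each of bead_0, bead_1, bead_2 below 0.03 m/s and x of bead_1_center in the frame of right_tray between -0.036 and 0.036 m and y of bead_1_center in the frame of right_tray between -0.036 and 0.036 m and x of bead_2_center in the frame of right_tray between -0.036 and 0.036 m and y of bead_2_center in the frame of right_tray between -0.036 and 0.036 m); the robot touches nothing.
It fails at once if a bead is touched by the robot (contact force between any of the arm, the fingers and bead_0 above 0.3 N or contact force between any of the arm, the fingers and bead_1 above 0.3 N or contact force between any of the arm, the fingers and bead_2 above 0.3 N).
It fails at once if a bead is lifted out of the feeder (height (world z) of any of bead_0_center, bead_1_center, bead_2_center above 0.14 m).
It fails at once if a bead is let go to the full red tray's side (y of any of bead_0_center, bead_1_center, bead_2_center in the frame of sorter above 0.06 m).
It fails at once if a bystander is moved more than 20 mm (distance of any of glue_bottle, ring_jar, marker, side_cutters, tape_roll, hinged_tin from where it was at the start of the episode above 0.02 m).
It also fails if it takes over 43 s, if anything falls off the work surface, if the arm or the gripper's body presses on something with over 40 N, if the wrist force passes 120 N, or if a joint passes its speed limit or range.

## Robot

A 6-joint arm with a two-finger parallel gripper is mounted at the origin on a cart in front of the work surface, level with it; the furniture and walls round the work are solid. World frame = base frame: x ahead of the robot, y to its left, z up, the work surface at z = 0. Lengths are in m, angles in rad, forces in N, time in s.
With the tool pointing down it reaches from about 0.35 to 0.85 m from the base axis. Payload 8.1 kg.
Tool frame: the origin (TCP) lies midway between the tips of the shut fingers; the grasp point (between the pads) lies 19 mm behind it (grasp_offset is the distance from the TCP to the grasp point, in m); z points along the fingers, y is the line along which they close (so a half turn about z gives the same grasp; the last joint's range is limited). The gripper opens to 93 mm and grips with 3 to 60 N. Pads are 15 mm wide; open, the fingers measure 128 mm over their backs; the gripper's body (75 mm by 188 mm) begins 65 mm behind the grasp point.
Start: joints at [1.253, 0.13, 1.488, -0, 1.523, -0.085], TCP at [0.138, 0.584, 0.219] pointing down, gripper open.
Joint ranges: [-2.96, 2.96], [-0.89, 2.26], [0.02, 2.5], [-1.34, 4.48], [0, 2.73], [-2.66, 2.66]. Speed limits (rad/s): [2.39, 2.39, 2.79, 3.14, 3.14, 3.14].

## Interface

Orientations are given as a unit quaternion [x, y, z, w].
In Python, from rig import sense, read_camera, job_done, grasp_offset gives the robot as it stands. The module is installed in compiled form; this text tells all that it offers.
- The arm moves only by the shell command python3 -m handwheel 'ROWS' [FORCE]. ROWS is JSON, one flat list of numbers, 5 for each row, row after row: the shift along the tool's x, y, z in m, then the turn about the tool's z in rad, then the finger opening in m, from 0 to 0.093. A call has 1 to 5 rows; each row is the pose to reach, as a shift and turn from the pose commanded when the call began, along the tool's axes at that moment; what a row does not reach only later rows make up. A row lasts 1/10 s, in which the tool goes at most 50 mm and 8.59 degrees, less where a joint would pass 70% of its speed; a pose out of reach is approached as far as the arm can. A call with a gripper value outside its range is refused whole. The fingers move at their own pace and stop on an object; FORCE is the grip in N (left out, the last holds). Time passes only in rows, so rows that repeat a pose let the fingers close. It gives the time, the measured TCP pose, the force, the opening and the grip force at its end, in the units of the state.
- sense(): the state, without advancing time (a new reading comes with each control period).
- read_camera(name): name is "scene" or "top" or "wrist"; returns a dict with "color" (384x512x3 uint8, blue, green, red), "depth" (384x512 float32, m along the optical axis (not along the pixel's ray), 0 where there is no reading), "fx", "fy", "cx", "cy" (pixels), "R" (3x3) and "t" (3): a world point X has camera coordinates R X + t. Camera axes: x right, y down, z forward; pixel columns grow to the right and rows downward; lengths in m; the calibration is good to about 2 mm. A picture is of the moment at which its call begins.
- job_done(): hands the job in; it is judged then, once.
The state is a dict: "time": time; "joint_positions": joint angles; "dq": joint speeds; "joint_torque": joint torques, N m; "tool_pos": TCP position; "ee_rot": TCP orientation; "wrist_force": force on the tool from outside, world axes, zero at the start; "moment": the same for the moment, N m; "opening": finger opening in m; "grip_force": force on a finger pad.
Only numpy, scipy, OpenCV 4.12 (cv2) and the standard library are available. Lean on these libraries where they do the work, as an engineer would, in place of code of your own. Each camera call takes 0.05 s, during which the arm holds its last target. There are 200 camera calls.

## Working session

There is one attempt and no reset: what is moved stays moved. The work goes in short steps, Python scripts to look and compute and a shell command to move; the robot and the scene stay as the last step left them, time stands still between calls to the robot, and variables do not carry over. Pictures are saved under pics/ and viewed, at most 10 in all, crops included, and the job is handed in when it is done.

```bash
mkdir -p pics; python3 - <<'E'
from rig import *
import cv2,numpy as np
s=sense();print(s)
for n in("top","scene"):
    c=read_camera(n);np.savez(n+".npz",**c);cv2.imwrite(f"pics/{n}0.png",c["color"]);print(n,c["fx"],c["cx"],c["cy"],c["R"].round(3).tolist(),c["t"])
a=cv2.imread("pics/top0.png")
E
```

```text
{'time': 0.0, 'joint_positions': array([ 1.25258141e+00,  1.31130022e-01,  1.48928308e+00, -1.08811394e-06,
        1.52299901e+00, -8.54052804e-02]), 'dq': array([-0.00075987,  0.00019969, -0.00020622,  0.00053142,  0.0011976 ,
        0.00097315]), 'joint_torque': array([ 1.16354033e-03, -5.59865820e+01, -4.91737783e+01,  7.68595515e-02,
        3.54022672e-02, -1.03001639e-04]), 'tool_pos': array([0.13822984, 0.58327334, 0.21760397]), 'ee_rot': array([ 1.16142041e-01,  9.93232198e-01, -8.91377129e-04, -1.81816822e-04]), 'wrist_force': array([ 0.67285035, -1.10945854, -0.64383164]), 'moment': array([0.01615285, 0.02293017, 0.00664659]), 'grip_force': 0.0, 'opening': 0.09264604064794446}
top 360.60480609786435 254.59300248665414 185.70512067445003 [[-0.025, -1.0, -0.001], [-0.995, 0.025, -0.1], [0.1, -0.001, -0.995]] [0.08054025 0.5820498  1.31572859]
scene 443.38802124188544 252.2816384381412 193.90147305536044 [[0.873, -0.488, -0.015], [-0.296, -0.504, -0.811], [0.388, 0.713, -0.584]] [-0.45199731  0.3105809   1.19904651]
```

View pics/top0.png

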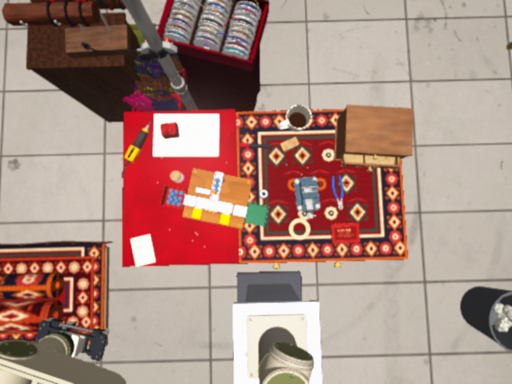

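View pics/scene0.png

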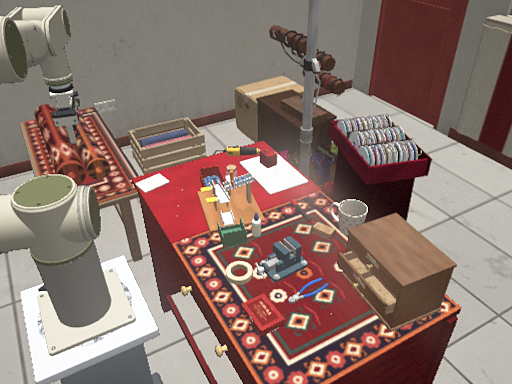

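The top view shows the feeder around columns 165–265, rows 165–230. The pads are near (196,213) and (228,215), the green tray is near (257,214) and the red tray near (174,197). The arm is clear of it, to the left.

```bash
cat > h.py <<'E'
import numpy as np,cv2
def cloud(c):
    d=c["depth"];v,u=np.indices(d.shape)
    p=np.stack([(u-c["cx"])/c["fx"]*d,(v-c["cy"])/c["fy"]*d,d],-1)
    return (p-c["t"])@c["R"]
def masks(c):
    h=cv2.cvtColor(c["color"],cv2.COLOR_BGR2HSV);r=lambda a,b:cv2.inRange(h,a,b)
    return dict(yellow=r((22,150,150),(34,255,255)),green=r((65,80,40),(90,255,200)),orange=r((6,190,150),(18,255,255)),blue=r((100,120,80),(130,255,255)))
E
python3 - <<'E'
from h import *
for n in("top","scene"):
    c=np.load(n+".npz");P=cloud(c)
    for k,m in masks(c).items():
        N,L,S,C=cv2.connectedComponentsWithStats(m)
        for i in range(1,N):
            if S[i,4]<6:continue
            q=P[L==i]; q=q[(q[:,2]>-.02)&(q[:,2]<.2)]
            if len(q)<5: continue
            md=np.median(q,0)
            if .2<md[0]<.8 and -.1<md[1]<.5: print(n,k,S[i].tolist(),C[i].round(1),md.round(3),np.percentile(q[:,2],95).round(3))
    b=(155,160,120,75) if n=="top" else (180,140,100,110)
    x,y,w,h=b
    cv2.imwrite(f"pics/{n}c.png",cv2.resize(c["color"][y:y+h,x:x+w],None,fx=5,fy=5,interpolation=cv2.INTER_CUBIC))
E
```

```text
top yellow [192, 208, 10, 11, 89] [196.5 213.2] [0.487 0.281 0.057] 0.064
top yellow [220, 213, 10, 12, 93] [224.4 219. ] [0.462 0.177 0.086] 0.091
top green [245, 203, 24, 23, 400] [256.6 213.9] [0.479 0.06  0.004] 0.037
top orange [236, 129, 3, 48, 93] [237.4 153.3] [ 0.713  0.129 -0.   ] 0.005
top orange [273, 155, 5, 5, 7] [274.7 157. ] [ 0.695 -0.012  0.   ] 0.003
top orange [288, 178, 6, 13, 48] [290.4 184.2] [ 0.59 -0.07  0.  ] 0.004
top orange [192, 218, 8, 3, 10] [195.5 219. ] [0.466 0.291 0.006] 0.01
top orange [219, 223, 11, 4, 12] [223.6 224.8] [0.441 0.187 0.005] 0.009
top orange [237, 228, 4, 18, 41] [239.2 236. ] [ 0.398  0.129 -0.   ] 0.004
top blue [168, 190, 6, 13, 27] [170.4 196.3] [0.554 0.38  0.029] 0.035
top blue [172, 197, 6, 7, 17] [174.6 200.2] [0.537 0.364 0.027] 0.036
scene yellow [205, 189, 6, 2, 6] [207.5 189.7] [0.489 0.263 0.06 ] 0.062
scene yellow [207, 200, 10, 3, 10] [211.5 201. ] [0.457 0.162 0.088] 0.092
scene green [221, 227, 20, 7, 50] [230.4 230.1] [0.478 0.086 0.006] 0.058
```

View pics/topc.png

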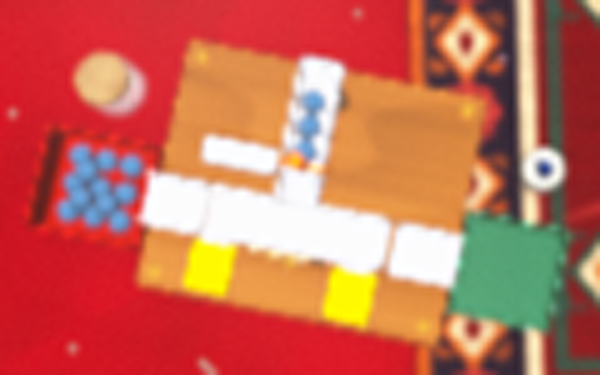

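View pics/scenec.png

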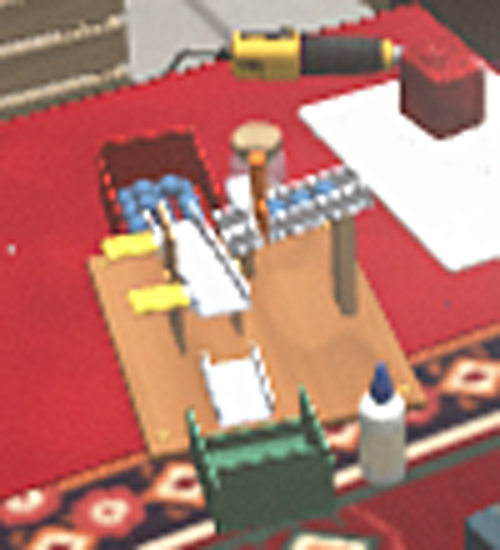

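```bash
cat >> h.py <<'E'
def ray(c,u,v,z):
    R,t=c["R"],c["t"];o=-R.T@t;d=R.T@np.array([(u-c["cx"])/c["fx"],(v-c["cy"])/c["fy"],1]);return o+d*(z-o[2])/d[2]
E
python3 - <<'E'
from h import *
from rig import sense
from scipy.spatial.transform import Rotation as Ro
c=np.load("top.npz")
px=[(190,40),(485,100),(437,343),(137,285)]
K=np.array([ray(c,155+a/5-.4,160+b/5-.4,.01) for a,b in px])
o=K.mean(0);e=(K[0]-K[1])+(K[3]-K[2]);print(K.round(3).tolist(),o,[np.linalg.norm(K[i]-K[(i+1)%4]).round(3) for i in range(4)])
print("yaw",np.degrees(np.arctan2(-e[0],e[1])), "x-yaw",np.degrees(np.arctan2(*((K[0]-K[3])+(K[1]-K[2]))[[1,0]])))
y=e[:2]/np.linalg.norm(e[:2]);x=np.array([y[1],-y[0]])
post=ray(c,155+293/5-.4,160+160/5-.4,.148);s=sense()
T=Ro.from_quat(s["ee_rot"]).as_matrix()
for n,p in dict(post=post,padR=[.462,.177],padL=[.487,.281],green=[.479,.06]).items():
    d=np.array(p)[:2]-o[:2];print(n,p,"feeder",(d@x).round(3),(d@y).round(3))
def go(n,fx,fy,z):
    w=np.r_[o[:2]+fx*x+fy*y,z];print(n,w.round(3),"shift",(T.T@(w-s["tool_pos"])).round(3))
go("padR",-.072,-.06,.12);go("post",.012,-.045,.2);print(T.round(3))
E
```

```text
[[0.661, 0.3, 0.01], [0.609, 0.077, 0.01], [0.427, 0.117, 0.01], [0.476, 0.341, 0.01]] [0.54339873 0.20882373 0.01      ] [np.float64(0.229), np.float64(0.186), np.float64(0.229), np.float64(0.189)]
yaw -12.634520016737433 x-yaw -12.51421615094949
post [0.55529014 0.20721167 0.148     ] feeder 0.012 0.001
padR [0.462, 0.177] feeder -0.072 -0.049
padL [0.487, 0.281] feeder -0.071 0.058
green [0.479, 0.06] feeder -0.03 -0.159
padR [0.46  0.166 0.12 ] shift [-0.409 -0.332  0.098]
post [0.545 0.162 0.2  ] shift [-0.493 -0.316  0.018]
[[-0.973  0.231 -0.001]
 [ 0.231  0.973 -0.002]
 [ 0.    -0.002 -1.   ]]
```

```bash
python3 -m handwheel '[-0.037,-0.030,0,0,0, -0.074,-0.060,0,0,0, -0.111,-0.090,0,0,0, -0.148,-0.120,0,0,0, -0.185,-0.150,0,0,0]'; python3 -m handwheel '[-0.037,-0.030,0,0,0, -0.074,-0.060,0,0,0, -0.111,-0.090,0,0,0, -0.148,-0.120,0,0,0, -0.185,-0.150,0,0,0]'; python3 -m handwheel '[-0.037,-0.030,0,0,0, -0.037,-0.030,0,0,0, -0.037,-0.030,0,0,0]'
```

```text
time: 0.6
tool_pos: [0.2843, 0.3935, 0.2182]
ee_rot: [0.116, 0.993, -0.0, -0.0]
wrist_force: [1.1, 1.1, 0.1]
opening: 0.0578
grip_force: 0.0
time: 1.1
tool_pos: [0.4298, 0.2048, 0.2184]
ee_rot: [0.116, 0.993, 0.0, -0.0]
wrist_force: [1.3, 0.1, -0.1]
opening: 0.0177
grip_force: 0.0
time: 1.4
tool_pos: [0.4583, 0.168, 0.2181]
ee_rot: [0.118, 0.993, -0.0, -0.001]
wrist_force: [-0.2, 1.2, -0.3]
opening: 0.0005
grip_force: 0.0
```

```bash
python3 -m handwheel '[0,-0.002,0.04,0,0, 0,-0.002,0.08,0,0, 0,-0.002,0.113,0,0, 0,-0.002,0.120,0,0, 0,-0.002,0.126,0,0]'; python3 -m handwheel '[0,0,0.007,0,0, 0,0,0.014,0,0, 0,0,0.021,0,0, 0,0,0.027,0,0, 0,0,0.027,0,0]'; python3 - <<'E'
from rig import *
from h import *
for n in("scene","top"):
    c=read_camera(n);np.savez(n+"1.npz",**c);P=cloud(c);m=masks(c)["yellow"]
    N,L,S,C=cv2.connectedComponentsWithStats(m)
    for i in range(1,N):
        q=P[L==i];md=np.median(q,0)
        if S[i,4]>4 and .3<md[0]<.6 and .1<md[1]<.35:print(n,S[i,4],C[i],md.round(3))
E
```

```text
time: 1.9
tool_pos: [0.4569, 0.1679, 0.0924]
ee_rot: [0.115, 0.993, -0.0, -0.001]
wrist_force: [-0.4, 0.2, 0.4]
opening: 0.0005
grip_force: 0.0
time: 2.4
tool_pos: [0.4574, 0.1667, 0.0649]
ee_rot: [0.116, 0.993, -0.0, -0.001]
wrist_force: [0.5, 0.2, 0.4]
opening: 0.0002
grip_force: 0.0
scene 11 [213.         208.45454545] [0.459 0.156 0.06 ]
```

```bash
python3 -m handwheel '[0,0,0.003,0,0, 0,0,0.003,0,0]';  python3 -m handwheel '[0,0,0.003,0,0, 0,0,0.003,0,0]'; python3 -m handwheel '[0,0,0.002,0,0, 0,0,0.002,0,0]'
```

```text
time: 2.7
tool_pos: [0.4578, 0.1668, 0.0625]
ee_rot: [0.116, 0.993, -0.0, 0.0]
wrist_force: [-0.1, 0.2, 0.1]
opening: 0.0005
grip_force: 0.0
time: 2.9
tool_pos: [0.4577, 0.1668, 0.0593]
ee_rot: [0.116, 0.993, -0.0, -0.0]
wrist_force: [-0.3, 0.5, 0.6]
opening: 0.0002
grip_force: 0.0
time: 3.1
tool_pos: [0.4577, 0.1669, 0.0574]
ee_rot: [0.116, 0.993, -0.0, -0.0]
wrist_force: [-0.0, -0.7, 0.3]
opening: 0.0004
grip_force: 0.0
```

```bash
python3 -m handwheel '[0,0,0.002,0,0, 0,0,0.002,0,0]';  python3 -m handwheel '[0,0,0.002,0,0, 0,0,0.002,0,0]'; python3 - <<'E'
from rig import *
from h import *
c=read_camera("scene");cv2.imwrite("pics/s2.png",cv2.resize(c["color"][140:250,180:280],None,fx=5,fy=5,interpolation=cv2.INTER_CUBIC))
E
```

```text
time: 3.3
tool_pos: [0.4581, 0.1669, 0.0565]
ee_rot: [0.116, 0.993, 0.0, 0.0]
wrist_force: [-4.1, -1.0, 8.6]
opening: 0.001
grip_force: 4.6
time: 3.5
tool_pos: [0.4582, 0.167, 0.056]
ee_rot: [0.116, 0.993, -0.0, 0.0]
wrist_force: [-10.0, -3.7, 23.4]
opening: 0.0007
grip_force: 12.2
```

View pics/s2.png

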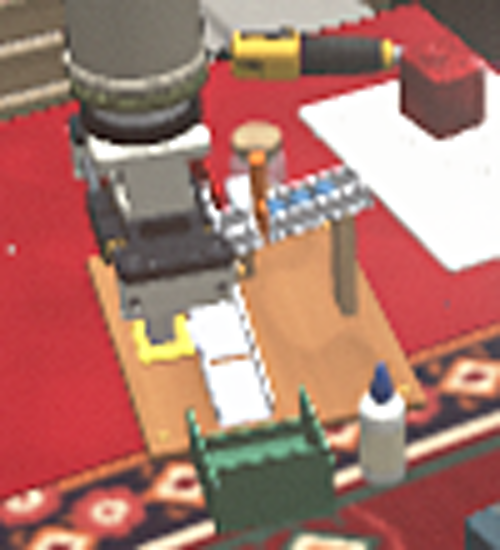

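The gate is on its hard stop: the force jumped and the trough now slopes toward green. I'll retract and go over to the post.

```bash
python3 -m handwheel '[0,0,-0.04,0,0, 0,0,-0.09,0,0, 0,0,-0.14,0,0, 0,0,-0.15,0,0, 0,0,-0.15,0,0]';  python3 -m handwheel '[-0.043,0.007,0,0,0, -0.086,0.015,0,0,0, -0.086,0.015,0,0,0]'; python3 - <<'E'
from rig import *
from h import *
c=read_camera("top");P=cloud(c);print(sense()["tool_pos"],sense()["wrist_force"])
for k in("yellow","blue"):
    N,L,S,C=cv2.connectedComponentsWithStats(masks(c)[k])
    for i in range(1,N):
        md=np.median(P[L==i],0)
        if S[i,4]>4 and .3<md[0]<.75 and .1<md[1]<.35:print(k,S[i,4],C[i],md.round(3))
cv2.imwrite("pics/t3.png",cv2.resize(c["color"][160:235,155:275],None,fx=5,fy=5,interpolation=cv2.INTER_CUBIC))
c=read_camera("scene")
cv2.imwrite("pics/s3.png",cv2.resize(c["color"][140:250,180:280],None,fx=5,fy=5,interpolation=cv2.INTER_CUBIC))
E
```

```text
time: 4.05
tool_pos: [0.4596, 0.1674, 0.2064]
ee_rot: [0.116, 0.993, 0.001, 0.003]
wrist_force: [-0.4, 0.7, -0.4]
opening: 0.0004
grip_force: 0.0
time: 4.35
tool_pos: [0.5462, 0.1604, 0.1976]
ee_rot: [0.117, 0.993, -0.001, -0.003]
wrist_force: [-1.1, 0.1, -1.5]
opening: 0.0004
grip_force: 0.0
[0.54450124 0.16078074 0.1984992 ] [0.43851501 0.69483339 0.96918493]
yellow 12 [201.08333333 210.83333333] [0.494 0.259 0.084]
yellow 92 [226.5        219.39130435] [0.461 0.172 0.056]
```

View pics/s3.png

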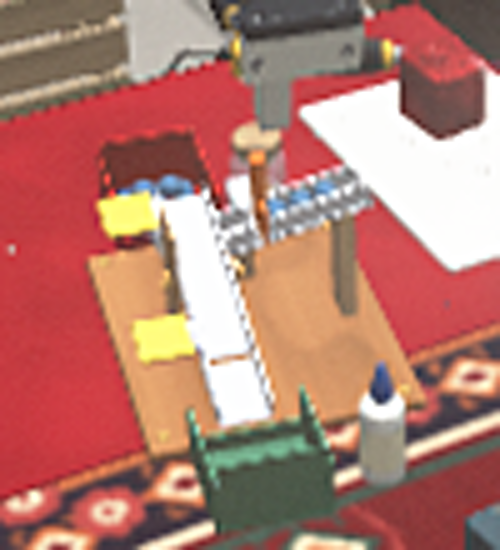

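The right pad is at z = 56 mm, so the gate is fully over. The beads are still held. Next I lower beside the post and push.

```bash
python3 -m handwheel '[0,0,0.04,0,0, 0,0,0.07,0,0, 0,0,0.07,0,0, 0,0.01,0.07,0,0, 0,0.02,0.07,0,0]';  python3 -m handwheel '[0,0.01,0,0,0, 0,0.02,0,0,0, 0,0.03,0,0,0, 0,0.04,0,0,0, 0,0.048,0,0,0]'; python3 -m handwheel '[0,0.003,0,0,0, 0,0.003,0,0,0]'
```

```text
time: 4.95
tool_pos: [0.5506, 0.1822, 0.136]
ee_rot: [0.116, 0.993, 0.001, 0.001]
wrist_force: [0.6, -0.4, 1.1]
opening: 0.0006
grip_force: 0.0
time: 5.45
tool_pos: [0.561, 0.2288, 0.1338]
ee_rot: [0.116, 0.993, 0.0, 0.0]
wrist_force: [1.2, -0.9, 1.1]
opening: 0.0005
grip_force: 0.7
time: 5.65
tool_pos: [0.5613, 0.2312, 0.1334]
ee_rot: [0.116, 0.993, 0.0, -0.0]
wrist_force: [-0.3, 0.5, -0.8]
opening: 0.0005
grip_force: 0.0
```

```bash
for i in 1; do python3 -m handwheel '[0,0.002,0,0,0, 0,0.002,0,0,0]'; done; python3 -m handwheel '[0,0.002,0,0,0, 0,0.002,0,0,0]'; python3 - <<'E'
from rig import *
from h import *
c=read_camera("scene")
cv2.imwrite("pics/s4.png",cv2.resize(c["color"][140:250,180:280],None,fx=5,fy=5,interpolation=cv2.INTER_CUBIC))
E
```

```text
time: 5.85
tool_pos: [0.5616, 0.2325, 0.1334]
ee_rot: [0.116, 0.993, -0.0, -0.0]
wrist_force: [-0.0, 0.1, -0.6]
opening: 0.0005
grip_force: 0.1
time: 6.05
tool_pos: [0.5621, 0.2343, 0.1334]
ee_rot: [0.116, 0.993, -0.0, -0.0]
wrist_force: [-0.7, -1.4, -0.3]
opening: 0.0004
grip_force: 0.8
```

View pics/s4.png

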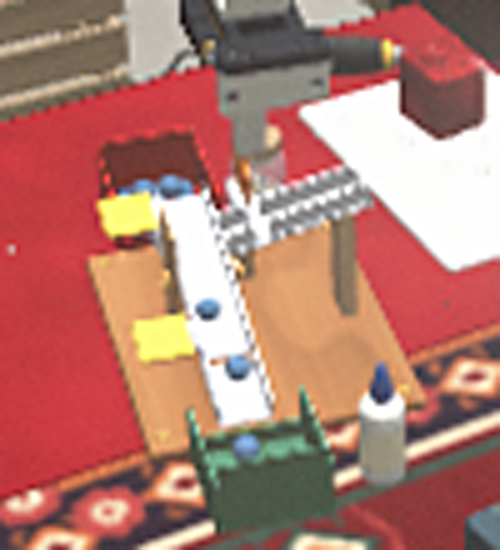

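The beads are rolling into the green tray. I'll keep creeping until the post meets its end stop.

```bash
python3 -m handwheel '[0,0.002,0,0,0, 0,0.002,0,0,0]'; python3 -m handwheel '[0,0.002,0,0,0, 0,0.002,0,0,0]'; python3 -m handwheel '[0,0.002,0,0,0, 0,0.002,0,0,0]'
```

```text
time: 6.3
tool_pos: [0.5623, 0.2349, 0.1333]
ee_rot: [0.116, 0.993, -0.002, -0.001]
wrist_force: [-2.7, -8.3, 1.8]
opening: 0.0003
grip_force: 4.5
time: 6.5
tool_pos: [0.5624, 0.2354, 0.1333]
ee_rot: [0.117, 0.993, -0.003, -0.001]
wrist_force: [-6.2, -14.9, 5.1]
opening: 0.0007
grip_force: 8.0
time: 6.7
tool_pos: [0.5626, 0.2359, 0.1333]
ee_rot: [0.117, 0.993, -0.004, -0.001]
wrist_force: [-8.3, -22.0, 7.1]
opening: 0.0002
grip_force: 11.6
```

The stop is at its hard end. I'll back off sideways, lift clear and check.

```bash
python3 -m handwheel '[0,-0.02,0,0,0, 0,-0.025,0,0,0, 0,-0.025,-0.05,0,0, 0,-0.025,-0.1,0,0, 0,-0.025,-0.12,0,0]'; python3 -m handwheel '[0.04,0.03,0,0,0, 0.08,0.06,0,0,0, 0.12,0.09,0,0,0, 0.16,0.12,0,0,0, 0.16,0.12,0,0,0]'; python3 -m handwheel '[0,0,0,0,0, 0,0,0,0,0, 0,0,0,0,0, 0,0,0,0,0, 0,0,0,0,0]'; python3 - <<'E'
from rig import *
from h import *
import time
c=read_camera("top");P=cloud(c);g=[]
a=c["color"][160:235,155:275];b=read_camera("scene")["color"][140:250,180:280]
a=cv2.resize(a,(480,300),interpolation=cv2.INTER_CUBIC);b=cv2.resize(b,(300,330),interpolation=cv2.INTER_CUBIC)
o=np.zeros((330,780,3),np.uint8);o[:300,:480]=a;o[:,480:]=b;cv2.imwrite("pics/f.png",o)
for k in("yellow","blue"):
    N,L,S,C=cv2.connectedComponentsWithStats(masks(c)[k])
    for i in range(1,N):
        md=np.median(P[L==i],0)
        if S[i,4]>3 and .3<md[0]<.75 and -.0<md[1]<.35:print(k,S[i,4],C[i],md.round(3))
E
```

```text
time: 7.2
tool_pos: [0.56, 0.2173, 0.2602]
ee_rot: [0.116, 0.993, 0.002, 0.004]
wrist_force: [0.3, -0.2, 0.9]
opening: 0.0006
grip_force: 0.0
time: 7.7
tool_pos: [0.4259, 0.3748, 0.2542]
ee_rot: [0.113, 0.994, 0.001, -0.001]
wrist_force: [0.5, -0.7, -0.5]
opening: 0.0005
grip_force: 0.0
time: 8.2
tool_pos: [0.4306, 0.3691, 0.2536]
ee_rot: [0.117, 0.993, -0.0, -0.0]
wrist_force: [-0.3, -1.0, -0.5]
opening: 0.0008
grip_force: 0.0
yellow 101 [196.73267327 213.20792079] [0.486 0.273 0.086]
yellow 92 [226.5        219.39130435] [0.462 0.172 0.056]
blue 4 [179.5 198.5] [0.543 0.348 0.022]
blue 13 [263.38461538 210.38461538] [0.493 0.037 0.019]
blue 24 [260.375      215.79166667] [0.471 0.049 0.02 ]
```

View pics/f.png

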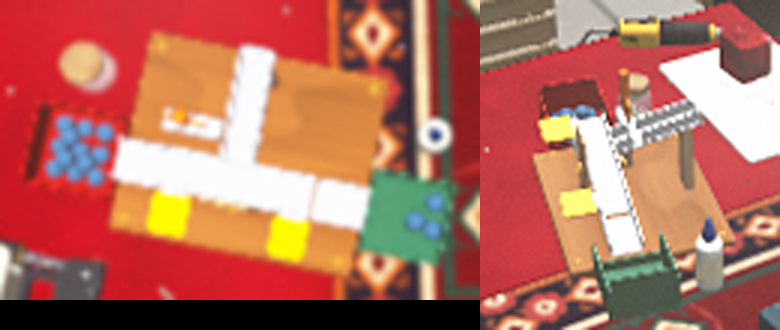

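The picture shows all three beads in the green tray, near (412,220), (428,228) and (436,203). The post has moved left to (180,117) and both pads show the gate fully over.

```bash
python3 -m handwheel '[0,0,0,0,0, 0,0,0,0,0, 0,0,0,0,0, 0,0,0,0,0, 0,0,0,0,0]' >/dev/null;python3 -m handwheel '[0,0,0,0,0, 0,0,0,0,0, 0,0,0,0,0, 0,0,0,0,0, 0,0,0,0,0]' >/dev/null; python3 -c "
from rig import *
print(job_done())"
```

```text
the job is handed in; nothing more can be done
None
```

The job is handed in: the gate is fully over, the feed stop was pushed to its hard end, and all three beads lie in the green tray; the hand-in returned no verdict.

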